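# Slide a keyed shaft out of its rack, seat it in a pulley and hold it home

### The arm

A 6-joint arm with a two-finger parallel gripper is mounted at the origin on a cart in front of the work surface, level with it; the furniture and walls round the work are solid. World frame = base frame: x ahead of the robot, y to its left, z up, the work surface at z = 0. Lengths are in mm, angles in rad, forces in N, time in s.
With the tool pointing down it reaches from about 325 to 925 mm from the base axis. Payload 3.1 kg.
Tool frame: the origin (TCP) lies at the very end of the fingers, on their centre line; the grasp point (between the pads) lies 19 mm behind it; z points along the fingers, y is the direction in which the jaws open and shut (so a half turn about z gives the same grasp; the last joint's range is limited). The gripper opens to 85 mm and grips with 20 to 120 N. Pads are 22 mm wide; open, the fingers measure 114 mm over their backs; the gripper's body (76 mm by 85 mm) begins 54 mm behind the grasp point. The pads swing forward as they close: fully open they stand 13 mm farther back than shut.
Start: joints at [1.124, 0.217, 1.613, -0, 1.311, -0.112], TCP at [205.345, 590.316, 231.3] pointing down, gripper open.
Joint ranges: [-2.75, 2.75], [-0.78, 2.1], [0.31, 2.55], [-1.13, 4.27], [0.13, 2.63], [-2.58, 2.58]. Speed limits (rad/s): [2.79, 2.79, 3.14, 3.14, 3.14, 3.14].

### API

Orientations are given as a unit quaternion [w, x, y, z].
In Python, from cell import bot gives the robot as it stands.
- The arm moves only by the tool send_rows, never from a script. Its argument "targets" is a list of rows, each an object with "dp": the shift along the tool's x, y, z in mm, a list of three; "spin": the turn about the tool's z in degrees; "gripper": the finger opening in mm, from 0 to 85.4. In form: [{"dp": [x, y, z], "spin": spin, "gripper": gripper}, ...]. A call has 1 to 20 rows; each row is the pose to reach, as a shift and turn from the pose commanded when the call began, along the tool's axes at that moment; what a row does not reach only later rows make up. A row lasts 1/12 s, in which the tool goes at most 41.7 mm and 7.16 degrees, less where a joint would pass 70% of its speed; a pose out of reach is approached as far as the arm can. A call with a gripper value outside its range is refused whole. The fingers move at their own pace and stop on an object; "force" is the grip in N (left out, the last holds). Time passes only in rows, so rows that repeat a pose let the fingers close. It gives the time, the measured TCP pose, the force and the opening at its end, in the units of the state.
- bot.sense(): the state, without advancing time (a new reading comes with each control period).
- bot.camera(name): name is "scene" or "top"; returns a dict with "image" (384x512x3 uint8, red, green, blue), "range_z" (384x512 float32, mm along the optical axis (not along the pixel's ray), 0 where there is no reading), "mtx" (3x3 intrinsics, pixels), "distortion" ([k1, k2, p1, p2, k3] as OpenCV has them; the pictures are not rectified), "position" and "orientation" of the camera in the world. Camera axes: x right, y down, z forward; pixel columns grow to the right and rows downward; lengths in mm; the calibration is good to about 2 mm. A picture is of the moment at which its call begins.
- bot.sign_off(): hands the job in, once; it reports no verdict.
The state is a dict: "t": time; "q": joint angles; "qvel": joint speeds; "joint_efforts": joint torques, N m; "tool_pos": TCP position; "tcp_rot": TCP orientation; "ft_force": force on the tool from outside, world axes, zero at the start; "ft_torque": the same for the moment, N m; "gripper_width": finger opening in mm.
Only numpy, scipy, OpenCV 4.12 (cv2) and the standard library are available. Lean on these libraries where they do the work, as an engineer would, in place of code of your own. Each camera call takes 0.05 s, during which the arm holds its last target.

### The job

Take the keyed shaft by its square head, draw it out through the open front of the slotted rack (the keeper strips stop it from being lifted straight up), and put it into the bore of the pulley, turned so that its key slips into the keyway. Push it fully home against the spring pin in the bore, until its flange sits on the pulley's face, and finish while still gripping the head and holding it down there: do not let go, because the spring would push it out again before the set screw can be tightened. Leave the glue bottle, the tape roll and the screwdriver where they are.

Things in the scene. Friction and masses are not known exactly. Their poses are not given: they have to be found in the camera images.
- shaft_head (a point): Centre of the square steel head of the keyed shaft, where it is gripped: 24 x 24 mm, 34 mm high, its sides square to x and y. z points up, x to the key's side (red line on top). Underside of the head 17 mm below this point, then a neck 16 mm thick; flange 39 to 44 mm below (34 mm in diameter); tip 84 mm below. Mass about 0.12 kg. It starts hanging by its flange in the rack.
- shaft_flange (a point): Centre of the underside of the shaft's flange, 44 mm below the centre of the head, same axes. It sits on the pulley's face when the shaft is home. Below it the shaft is 18 mm in diameter and 40 mm long, the tip chamfered.
- shaft_key (a point): Middle of the outer face of the brass key, 14 mm from the shaft's axis towards the shaft's x, 65 mm below the centre of the head. The key is 6 mm wide, stands out 5 mm from the shaft, begins 8 mm above the tip and ends 30 mm above it.
- rack_seat (a point): The shaft's place in the fixed rack (plywood and aluminium, 62 x 72 mm, 88 mm high): on the slot's centre line, at the top of the fork arms that carry the flange, 72 mm above the bench. The x axis points into the slot, towards the rack's back. The slot, 22 mm wide, is open to -x: the shaft leaves it only by sliding along -x; z points up.
- rack_front (a point): Front end of the rack's slot, on its centre line, level with rack_seat and 20 mm in front of it (-x); same axes. Fork arms and keepers end here. The keepers lie 9 to 14 mm above the fork arms, so the 5 mm flange has 4 mm of play upwards; screw heads reach 16 mm above. The flange is clear when the shaft's axis is 17 mm or more in front of this point.
- bore_mouth (a point): Centre of the bore at the upper face of the fixed aluminium pulley (88 mm in diameter, on a grey round plate 96 mm in diameter), 60 mm above the bench. z up; x points along the keyway (red mark on the face). Bore 20 mm in diameter; keyway 8 mm wide, to 15.5 mm from the axis, full depth. The boss is 48 mm in diameter. With the key off the keyway the shaft stops 8 mm deep, key on the face.
- ejector (a joint): Travel (m) of the brass spring pin in the bore, 0 when free, its face then 20 mm below the pulley's face. The shaft's tip presses it straight down, with 2.5 N at first and 5.7 N at 0.020, where the shaft is home, its flange on the face and its tip 40 mm deep. It pushes the shaft up again when let go.
- glue_bottle: Small white and yellow glue bottle, 34 mm in diameter, 92 mm high, standing; origin at the centre of its underside. To be left alone.
- masking_tape: Roll of masking tape, 92 mm in diameter, 24 mm high, lying flat; origin at the centre of its underside. To be left alone.
- screwdriver: Yellow-handled screwdriver lying down, 172 mm long, 25 mm thick; origin under its middle, long axis y. To be left alone.
Things that resemble listed ones, but are neither listed nor needed, are in the scene too. What is shaped like the part that bears shaft_head but blue or purple is not meant.

How it is judged (in metres and radians):
On the way, in this order (a step that is already met when the one before it is completed fails the run):
1. the shaft is drawn out of the rack, gripped, its flange clear of the keepers (x of shaft_flange in the frame of rack_seat below -0.037 m and contact force between the fingers and shaft above 1 N), for 0.1 s.
2. the shaft stands in the bore with its key in the keyway (tip at least 14 mm deep) (z of shaft_flange in the frame of bore_mouth below 0.026 m and horizontal distance between shaft_flange and bore_mouth below 0.003 m and angle between the x axis of shaft_flange and the x axis of bore_mouth, either way round below 0.25 rad and angle between shaft_flange's own z axis and vertical below 0.12 rad), for 0.1 s.
At the end, for the whole second after the job is handed in: The shaft is home in the pulley: flange within 2.5 mm of the pulley's face, within 3 mm of its axis, upright within 7 degrees, key in the keyway, the spring pin pressed in at least 16.5 mm, and the fingers still grip the shaft (more than 3 N) (z of shaft_flange in the frame of bore_mouth below 0.0025 m and horizontal distance between shaft_flange and bore_mouth below 0.003 m and angle between the x axis of shaft_flange and the x axis of bore_mouth, either way round below 0.25 rad and angle between shaft_flange's own z axis and vertical below 0.12 rad and value of joint ejector above 0.0165 m and contact force between the fingers and shaft above 3 N); the arm keeps its last pose, push and grip.
It fails at once if the glue bottle is moved by more than 20 mm (distance of glue_bottle from where it was at the start of the episode above 0.02 m).
It fails at once if the masking tape is moved by more than 20 mm (distance of masking_tape from where it was at the start of the episode above 0.02 m).
It fails at once if the screwdriver is moved by more than 20 mm (distance of screwdriver from where it was at the start of the episode above 0.02 m).
It also fails if it takes over 42 s, if anything falls off the work surface, if the arm or the gripper's body presses on something with over 40 N, if the wrist force passes 120 N, or if a joint passes its speed limit or range.

## Working session

There is one attempt and no reset: what is moved stays moved. The work goes in short steps, Python scripts to look and compute and a tool call to move; the robot and the scene stay as the last step left them, time stands still between calls to the robot, and variables do not carry over. Pictures are saved under pics/ and viewed, and the job is handed in when it is done.

Besides the shell and the picture viewer there is one more tool, called after ">>>" by a JSON object that holds its "fn" and its "kwargs", one argument or row to a line. send_rows: Moves the arm, as the interface text tells. Its arguments: {"type":"object","properties":{"targets":{"type":"array"},"force":{"type":"number"}},"required":["targets"]}

```bash
mkdir -p pics; ls
cat > h.py <<'E'
import numpy as np,cv2
from cell import bot
from scipy.spatial.transform import Rotation as R
def rot(q): return R.from_quat([q[1],q[2],q[3],q[0]]).as_matrix()
def grab(n):
    c=bot.camera(n); np.savez(f'{n}.npz',**{k:np.array(v) for k,v in c.items()}); return c
def load(n): return dict(np.load(f'{n}.npz'))
def rays(c,uv):
    uv=np.array(uv,float).reshape(-1,1,2)
    p=cv2.undistortPoints(uv,np.array(c['mtx']),np.array(c['distortion'])).reshape(-1,2)
    d=np.c_[p,np.ones(len(p))]
    return np.array(c['position']),d@rot(c['orientation']).T
def onz(c,uv,z):
    o,d=rays(c,uv); t=(z-o[2])/d[:,2]; return o+d*t[:,None]
def cloud(c):
    h,w=c['range_z'].shape
    u,v=np.meshgrid(np.arange(w),np.arange(h))
    o,d=rays(c,np.stack([u,v],-1).reshape(-1,2))
    return (o+d*c['range_z'].reshape(-1,1)).reshape(h,w,3)
def proj(c,P):
    Rm=rot(c['orientation']);
    rv=cv2.Rodrigues(Rm.T)[0]; t=-Rm.T@np.array(c['position'])
    return cv2.projectPoints(np.array(P,float).reshape(-1,3),rv,t,np.array(c['mtx']),np.array(c['distortion']))[0].reshape(-1,2)
def crop(c,x0,y0,x1,y1,s,f):
    im=c['image'][y0:y1,x0:x1]; cv2.imwrite(f,cv2.cvtColor(cv2.resize(im,None,fx=s,fy=s,interpolation=cv2.INTER_CUBIC),cv2.COLOR_RGB2BGR))
E
python3 - <<'E'
from h import *
print(bot.sense())
for n in('scene','top'):
    c=grab(n); crop(c,0,0,512,384,1.5,f'pics/{n}0.png'); print(n,c['position'],c['orientation'],c['mtx'],c['distortion'])
E
```

```text
pics
{'t': 0.0, 'q': array([ 1.12383462e+00,  2.17769191e-01,  1.61494099e+00,  2.22459725e-05,
        1.31127599e+00, -1.12206039e-01]), 'qvel': array([-0.00119351, -0.00032377, -0.00018643, -0.00034779, -0.00066936,
       -0.00042847]), 'joint_efforts': array([-1.49128726e-03, -3.96851349e+01, -3.03852296e+01, -3.24699186e-04,
        9.67821950e-03,  2.96562199e-06]), 'tool_pos': array([204.95932464, 589.57716613, 229.95535227]), 'tcp_rot': array([-3.40582458e-04,  1.66600113e-01,  9.86023818e-01, -1.14732425e-03]), 'ft_force': array([ 0.0874801 ,  0.17786995, -0.30138684]), 'ft_torque': array([ 0.01047863,  0.00940412, -0.01927232]), 'gripper_width': 85.42347059027885}
scene [ -67.39559653 1088.66403576  758.31382911] [ 0.15973782 -0.30509148  0.83889812 -0.42148899] [[446.4834559    0.         257.40694271]
 [  0.         446.4834559  196.1691245 ]
 [  0.           0.           1.        ]] [-0.12699568  0.          0.          0.          0.        ]
top [ 446.23569735  461.87034943 1104.50176086] [ 0.01794633 -0.70318681  0.7098935  -0.0354607 ] [[384.75995514   0.         252.97002336]
 [  0.         384.75995514 192.09948604]
 [  0.           0.           1.        ]] [-0.04766868  0.          0.          0.          0.        ]
```

View pics/scene0.png

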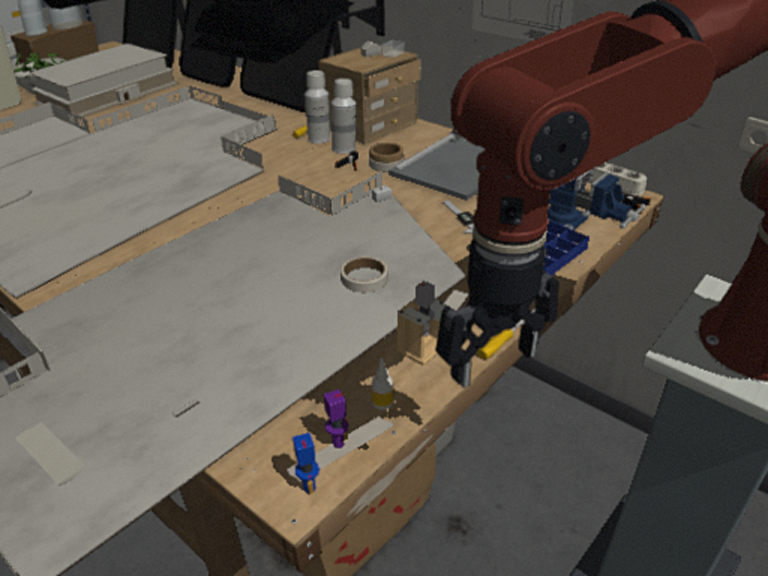

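View pics/top0.png

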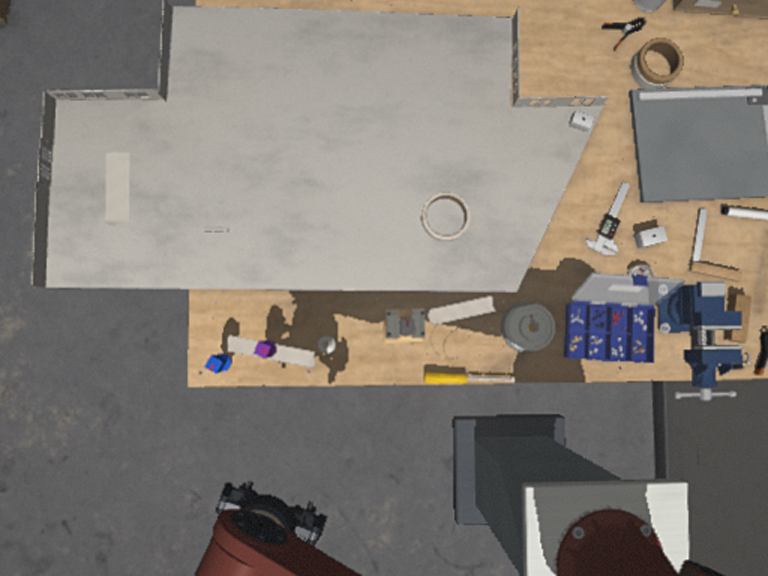

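Run:
```python
from h import *
c=load('top'); s=load('scene')
crop(c,245,185,380,270,5.9,'pics/top_c.png')
crop(s,245,170,375,265,6,'pics/sc_c.png')
P=cloud(c)
for n,u,v in [('rackhead',270,215),('pulley',345,216),('pulleyplate',353,218),('driver',297,252),('bottle',217,229),('tape',295,130),('sheet',200,150),('wood',300,230),('slab',300,205),('bin',405,200)]:
    print(n,P[v,u].round(1))
```

```text
rackhead [461.3 395.1 135. ]
pulley [457.7 179.6  41.3]
pulleyplate [451.9 156.   37.3]
driver [358.9 313.3  24.8]
bottle [426.7 531.8  88.6]
tape [704.3 312.9  28.2]
sheet [651.7 585.3   9.2]
wood [419.4 299.7  -3. ]
slab [491.4 298.4  -2.8]
bin [501.    3.7  33.4]
```

View pics/top_c.png

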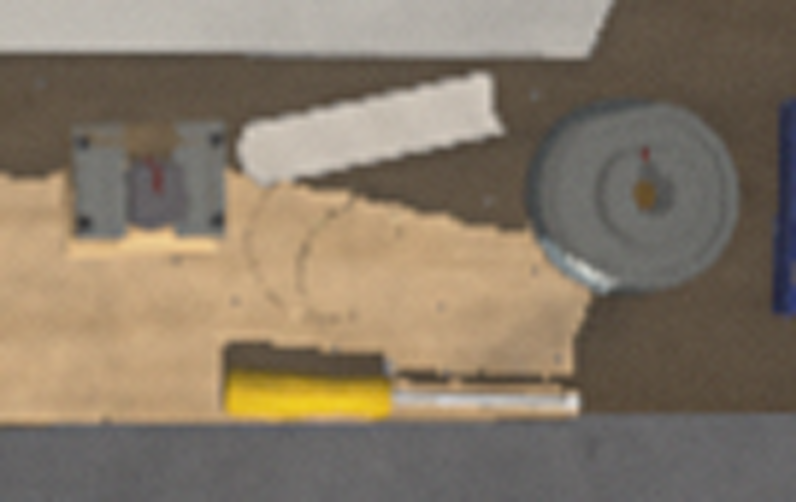

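View pics/sc_c.png

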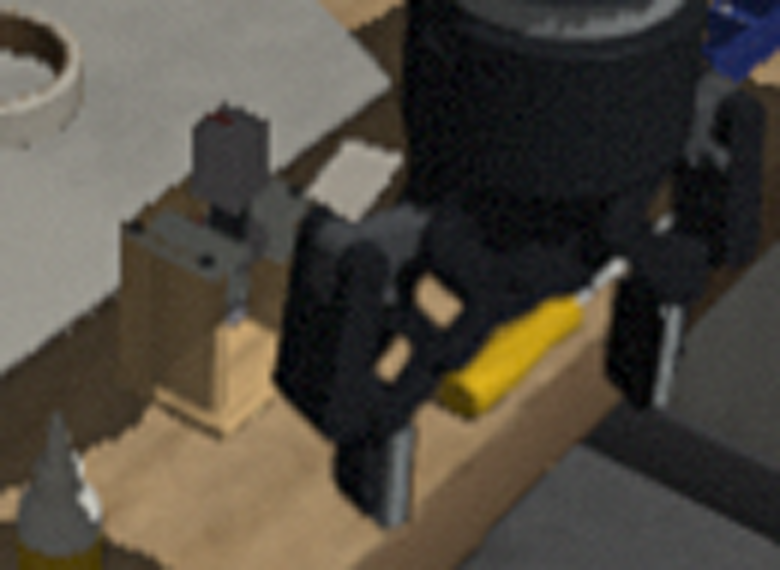

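Run:
```python
from h import *
c=load('top'); P=cloud(c)
print('pulley z'); print(P[200:238:2,332:374:2,2].round(0).astype(int))
print('rack z'); print(P[203:230,255:286,2].round(0).astype(int))
print('tool R',rot(bot.sense()['tcp_rot']).round(3))
crop(c,255,200,287,230,20,'pics/t_rack.png'); crop(c,330,198,375,238,16,'pics/t_pul.png')
s=load('scene');print(proj(s,[[458,180,60]]),proj(c,[[458,180,60]]))
```

```text
pulley z
[[-2 -2 -1  0 -4  0 -1 -1  1 -2  1 -2 -2  2 -1 -2 -3 -2 -1 -4  0]
 [-2 -2  2 -4 -2 -4  0 11 10 11  8 15 -1 -1 -1 -2 -4 -3 -1  2 -3]
 [-4 -1 -2 -2 -3 11 11 11  9 47 46 48 48 49 47  1 -2 -1 -5  2  1]
 [ 3 -1 -2  0 11 21 47 50 49 48 45 42 45 42 43 47 45 -2 -2  1 -4]
 [-2  0 -2  8 24 46 49 41 43 45 46 45 43 44 47 42 47 47  0  0 -2]
 [-1  0  7 19 43 47 43 43 44 43 45 56 61 63 40 45 45 45  1  0  2]
 [-4 -3  9 19 49 40 44 47 47 63 59 58 60 64 58 44 43 45 49 -3  0]
 [ 0  4 12 24 46 46 44 44 60 58 61 41 62 58 58 60 42 41 49 -3  3]
 [-2  8 21 28 50 43 41 50 60 62 61 44 35 57 61 58 60 43 47 -1  1]
 [ 1  7 19 45 52 44 44 56 59 59 42 38 32 48 59 63 59 42 49  0 -1]
 [-4 11 22 23 48 42 42 47 62 61 61 24 43 58 57 61 43 46 47  0  1]
 [-2  4 12 26 44 45 41 46 64 57 61 62 60 59 58 59 46 47 49  0 -1]
 [ 2  2 12 27 45 44 43 45 45 55 61 61 57 61 58 42 45 48 48  0  0]
 [-3  0 14 10 25 49 45 40 44 42 43 44 41 42 44 40 45 47 -1  0  1]
 [ 1 -5 -3 12 10 25 48 46 43 44 44 44 41 41 45 44 49  1  0 -3 -1]
 [-5  2 -1 -2  9 11 22 50 46 47 43 44 40 48 51 49 -2 -2 -4  1  3]
 [-2 -4  1  0 -2 -1 13 11 24 48 46 
[... 3985 characters left out ...]
   12   11   10   12    8    6    7   13   11    4    0
    -3   -3   -3]
 [  -7   10   12    6   11   11    9   13   13    7   10    7   10    9
  1105   11    5    8    8   10   10   10    6    9   10    8   -2   -2
     2   -1   -3]
 [  -1   10    9   10   12    8    8    8   10    8    3    8    4    9
    10   -2    2   -1    1    0   -1    0   -1    3   -2   -1    1    2
     3   -2    0]
 [  -1   -2   -2    1    0   -1    2    0   -3    0    1   -1    2   -5
     0    0   -3   -1   -2   -3   -1   -1   -2   -1    2   -2   -3   -4
     2    0   -2]]
tool R [[-0.944  0.329 -0.001]
 [ 0.329  0.944 -0.002]
 [ 0.    -0.002 -1.   ]]
[[326.87087079 177.23505691]] [[346.63186178 215.79598768]]
```

View pics/t_rack.png

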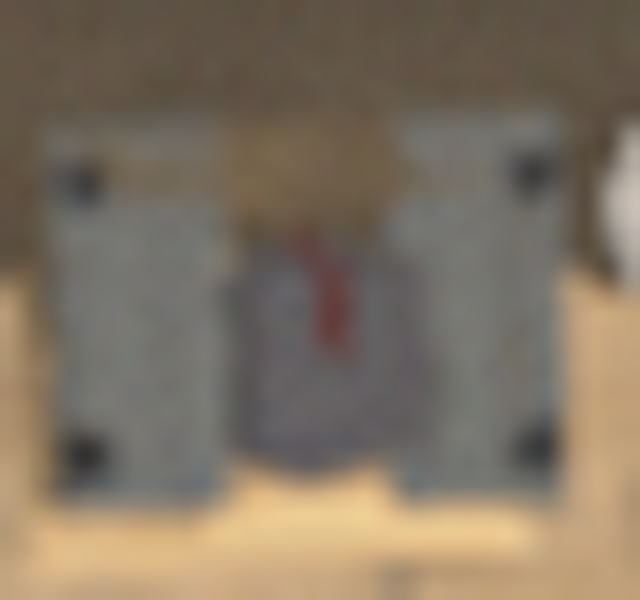

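View pics/t_pul.png

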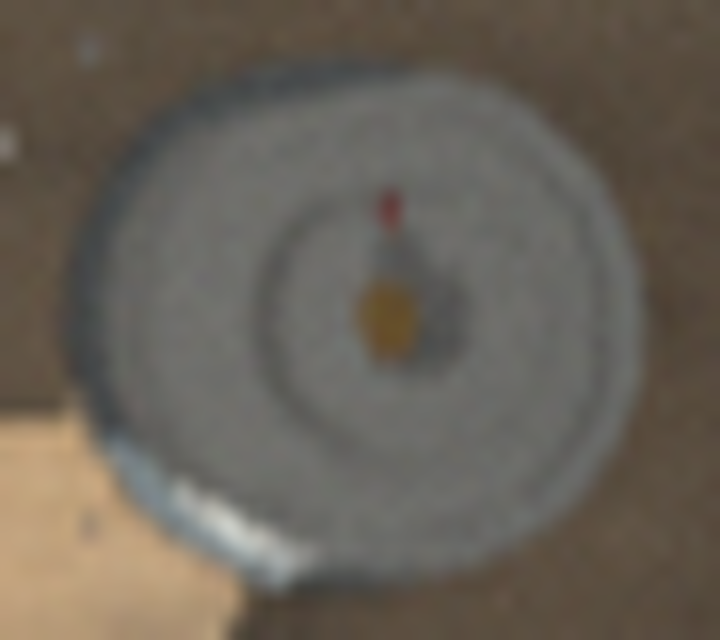

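```bash
cat > meas.py <<'E'
from h import *
def frames(n,k):
    cs=[bot.camera(n) for _ in range(k)]
    c=dict(cs[0]); c['image']=np.mean([x['image'] for x in cs],0).astype(np.uint8)
    d=np.stack([x['range_z'] for x in cs]); c['range_z']=np.median(d,0)
    c['Ps']=[cloud(x)[...,2] for x in cs]; return c
def red(c,u0,v0,u1,v1,z):
    im=c['image'].astype(float)[v0:v1,u0:u1]; r=np.clip(im[...,0]-im[...,1:].max(-1)-12,0,None)
    v,u=np.nonzero(r>0); w=r[v,u]; 
    p=onz(c,np.c_[u+u0,v+v0],z)[:,:2]; m=np.average(p,0,w); 
    e,V=np.linalg.eigh(np.cov(p.T,aweights=w)); return m,np.sqrt(e),V[:,1],len(u)
E
python3 - <<'E'
from meas import *
c=frames('top',6); Z=np.median(np.stack(c['Ps']),0)
cv2.imwrite('pics/avg.png',cv2.cvtColor(c['image'],cv2.COLOR_RGB2BGR)); np.save('topavg.npy',c['image']); np.save('topz.npy',Z)
def mask(lo,hi,u0,v0,u1,v1):
    m=np.zeros(Z.shape,np.uint8); m[v0:v1,u0:u1]=((Z>lo)&(Z<hi))[v0:v1,u0:u1]; return m
m=mask(53.5,75,330,198,375,238)
k,lab,st,ce=cv2.connectedComponentsWithStats(m); i=1+st[1:,4].argmax(); m=(lab==i).astype(np.uint8)
cn=max(cv2.findContours(m,cv2.RETR_EXTERNAL,cv2.CHAIN_APPROX_NONE)[0],key=len)
f=np.zeros_like(m); cv2.drawContours(f,[cn],-1,1,-1)
v,u=np.nonzero(f); b=onz(c,np.c_[u,v],60)[:,:2]; A=len(b); print('boss',b.mean(0),np.ptp(b,0),'px',u.mean(),v.mean(),A,'rad eq px',np.sqrt(A/np.pi))
h=(f==1)&(m==0); v,u=np.nonzero(h); print('hole',onz(c,np.c_[u,v],60)[:,:2].mean(0),len(u))
print('red pul',red(c,345,205,362,226,60))
m=mask(125,145,255,200,287,230); v,u=np.nonzero(m); p=onz(c,np.c_[u,v],133)[:,:2]
print('head',p.mean(0),np.ptp(p,0),len(p), cv2.minAreaRect(p.astype(np.float32)))
print('red head',red(c,262,208,280,222,133))
m=mask(80,92,255,200,287,230)|mask(125,145,255,200,287,230); v,u=np.nonzero(m); p=onz(c,np.c_[u,v],86)[:,:2]; print('rack',cv2.minAreaRect(p.astype(np.float32)))
m=mask(80,92,255,200,287,230)
for vv in range(206,226): 
    q=np.nonzero(m[vv])[0]; L=q[q<268];Rr=q[q>=268]
    print(vv,L.min(),L.max(),Rr.min(),Rr.max(),end=' | ')
E
```

```text
boss [452.78390256 156.40733495] [41.15055815 47.56041711] px 355.1921397379913 217.6069868995633 229 rad eq px 8.537737635702333
hole [454.3033525  157.58106191] 37
red pul (array([458.75828722, 159.80696245]), array([1.90866617, 9.30603661]), array([-0.99912678,  0.04178138]), 16)
head [454.71586441 392.83414632] [22.78500938 22.89823038] 90 ((455.0150146484375, 393.78912353515625), (22.790390014648438, 22.6843318939209), 89.38066101074219)
red head (array([468.79605437, 393.93243427]), array([3.97337433, 7.91150786]), array([-0.95608182, -0.29309989]), 44)
rack ((460.7994384765625, 393.00970458984375), (66.397216796875, 50.270103454589844), 89.36969757080078)
206 263 267 268 282 | 207 257 267 268 282 | 208 257 267 268 282 | 209 257 267 268 282 | 210 257 267 268 282 | 211 257 265 274 282 | 212 257 265 274 282 | 213 257 265 276 282 | 214 257 265 276 282 | 215 257 265 276 282 | 216 257 265 276 282 | 217 257 265 276 282 | 218 257 265 276 282 | 219 257 265 276 282 | 220 257 265 276 282 | 221 257 265 276 282 | 222 257 265 276 282 | 223 257 265 274 282 | 224 257 265 274 282 | 225 257 265 274 282 |
```

Run:
```python
from meas import *
c=load('top'); c['image']=np.load('topavg.npy'); Z=np.load('topz.npy')
im=c['image'].astype(float)
# red redness maps
for (u0,v0,u1,v1) in [(350,206,360,222),(264,209,278,222)]:
    r=im[v0:v1,u0:u1,0]-im[v0:v1,u0:u1,1]; print(r.round(0).astype(int))
print(im[208:230,346:366].mean(-1).round(0).astype(int))
print(Z[205:232,344:368].round(0).astype(int))
# camera axes in world
print(rot(c['orientation']).round(3))
```

```text
[[ 0  0  0  1  0  0 -1  1 -1  0]
 [ 0  0  1  0 -1  0  0  0  0 -2]
 [ 0  0 -1 -1  0  0  0 -1  0  0]
 [ 1 -1  0  0  6  0  0  1  0 -1]
 [ 0  0  0 11 26  4 -1  0  0 -1]
 [ 0  0 -1 11 35  4 -1  0  0 -1]
 [ 1  1 -1  0 15  3  0  0  0 -1]
 [ 0 -1  1 -1  1  0  0  0  0  0]
 [-1 -1  0 -1 -1  0  0 -1  0  0]
 [ 1  1  2  9  8  2  0  1  1  0]
 [ 0  1  8 20 19 14  2  0  0  1]
 [ 1  0 13 22 22 20  4  0  1  1]
 [ 0  0 10 21 22 20  5  1  1  0]
 [ 0 -1  3 17 21 16  1  1  0  1]
 [ 0 -1 -1  9 11  5  0  0  0  1]
 [ 1  0 -1 -1  0  0  1  1  0  1]]
[[10 10 15 19 19 17 16 16 15 17 14  9  7  6]
 [ 2  5 12 19 18 17 16 15 15 15  8  2  0  0]
 [-2  2  9 15 13 18 21 13 11 10  2 -1  0  1]
 [ 1  4 10 10  7 18 27 17 11  8  3  1  0  1]
 [ 1  4  7  5  3  6 19 27 14  3  2  3  3  0]
 [ 1  1  1  3  3  2 11 34 22  4  3  5  2  0]
 [ 0  1  2  3  4  4 12 35 23  4  4  4  2 -1]
 [ 0  0  1  3  2  3 11 35 23  4  3  4  1  1]
 [ 0  0  2  4  4  3  7 24 16  2  3  5  2  1]
 [ 0  0  1  4  4  4  4  8  8  4  4  5  3  0]
 [ 0  0  1  4  5  4  3  3  5  4  4  5  3  1]
 [ 0 -1  2  3  3  4  5  3  4  4  4  5  2  0]
 [ 1  0  1  3  5  4  4  4  3  3
[... 3284 characters left out ...]
9 60 60 42 43 44 43 45 47]
 [44 43 44 43 42 45 56 60 59 59 60 60 58 60 61 59 59 44 44 45 43 44 48 49]
 [42 44 43 43 43 43 43 49 59 61 60 59 60 58 60 58 44 45 44 46 44 45 49 49]
 [45 44 44 43 42 45 44 45 43 43 44 45 43 44 44 44 43 45 44 44 45 50 48 46]
 [49 45 43 43 44 43 44 44 44 42 43 44 44 44 45 43 44 43 45 44 47 48 48  1]
 [48 47 49 44 43 43 41 44 43 43 44 44 43 44 44 43 43 43 46 47 47 47  0  0]
 [48 48 47 49 46 44 44 42 44 44 44 42 44 44 43 42 43 46 47 48 46  0 -2 -2]
 [24 44 48 46 48 47 45 44 42 44 44 42 45 45 45 46 48 49 47 46  1  0  0  0]
 [12 24 23 46 47 46 47 47 48 48 47 48 48 46 48 48 49 49 47  0  0  0 -2 -1]]
[[-0.01  -0.997  0.075]
 [-1.     0.009 -0.025]
 [ 0.024 -0.076 -0.997]]
```

Candidates (top image px): blue shaft (145,243), purple shaft (176,233), grey/steel shaft in the rack (270,218) with the red line. The last one fits the description, and the close crop shows it: a grey square head with a red line pointing to +x, hanging in the slot, with the slot open towards -x (down in the top image). Pulley bore is near px (355,217), with its red mark at (354,210.6).

>>> {"fn": "send_rows", "kwargs": {
  "targets": [
    {"dp":[-15,-5,0],"spin":-2,"gripper":60},
    {"dp":[-45,-16,0],"spin":-5,"gripper":60},
    {"dp":[-80,-28,0],"spin":-9,"gripper":60},
    {"dp":[-115,-40,0],"spin":-13,"gripper":60},
    {"dp":[-150,-52,5],"spin":-17,"gripper":60},
    {"dp":[-185,-64,15],"spin":-19.2,"gripper":60},
    {"dp":[-220,-76,25],"spin":-19.2,"gripper":60},
    {"dp":[-250,-87,35],"spin":-19.2,"gripper":60},
    {"dp":[-278,-96,45],"spin":-19.2,"gripper":60},
    {"dp":[-293,-102,55],"spin":-19.2,"gripper":60},
    {"dp":[-301,-105,60],"spin":-19.2,"gripper":60},
    {"dp":[-301,-105,60],"spin":-19.2,"gripper":60},
    {"dp":[-301,-105,60],"spin":-19.2,"gripper":60}
  ],
  "force": 80
}}

```text
t: 1.48
tool_pos: [454.7, 392.4, 171.1]
tcp_rot: [-0.001, 0.0, 1.0, 0.0]
ft_force: [0.2, -0.8, 0.5]
gripper_width: 60.3
```

Run:
```python
from meas import *
s=frames('scene',3); crop(s,200,100,400,250,4,'pics/s1.png')
c=grab('top'); crop(c,230,150,390,270,5,'pics/t1.png')
st=bot.sense(); print(st['t'],st['tool_pos'],rot(st['tcp_rot']).round(4),st['q'].round(3),st['ft_force'])
```

```text
1.6833 [454.55676401 393.54269476 172.24834796] [[-1.     -0.0021  0.001 ]
 [-0.0021  1.      0.0011]
 [-0.001   0.0011 -1.    ]] [ 0.597  0.222  1.723  0.     1.195 -0.976] [ 0.4228913   0.26628011 -0.0501565 ]
```

View pics/s1.png

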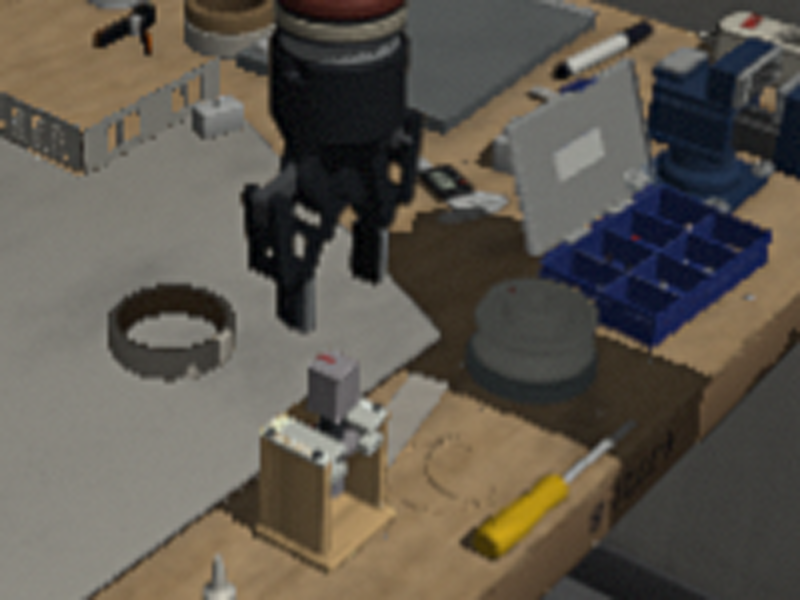

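View pics/t1.png

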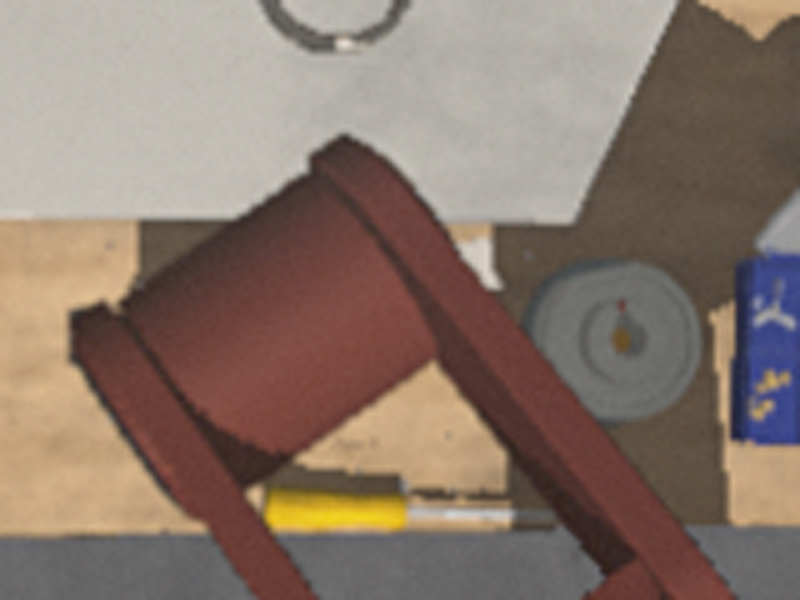

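Run:
```python
from meas import *
s=frames('scene',4); P=np.median([cloud({**s})],0)
Z=P[...,2]; np.save('sceneavg.npy',s['image']); 
crop(s,305,160,360,205,14,'pics/s_pul.png'); crop(s,268,180,302,222,14,'pics/s_head.png')
m=np.zeros(Z.shape,np.uint8); m[160:200,310:355]=((Z>55)&(Z<66))[160:200,310:355]
k,lab,st,ce=cv2.connectedComponentsWithStats(m); i=1+st[1:,4].argmax(); print('n',st[i])
cn=max(cv2.findContours((lab==i).astype(np.uint8),cv2.RETR_EXTERNAL,cv2.CHAIN_APPROX_NONE)[0],key=len)
f=np.zeros_like(m); cv2.drawContours(f,[cn],-1,1,-1)
v,u=np.nonzero(f);b=onz(s,np.c_[u,v],60)[:,:2];print('boss',b.mean(0),np.ptp(b,0),len(b), 'px',u.mean(),v.mean())
print('red',red(s,315,165,345,190,60)[0])
m=np.zeros(Z.shape,np.uint8); m[180:210,270:295]=((Z>127)&(Z<145))[180:210,270:295]
v,u=np.nonzero(m);b=onz(s,np.c_[u,v],133)[:,:2];print('head',b.mean(0),np.ptp(b,0),len(b),cv2.minAreaRect(b.astype(np.float32)), np.median(Z[m>0]))
print('redhead',red(s,272,183,292,196,133))
print([bot.sense()['tool_pos'].round(1) for _ in range(3)])
```

```text
n [326 170  17  11 132]
boss [448.39866559 157.39596309] [48.04325571 52.28745693] 142 px 334.11971830985914 175.01408450704224
red [471.23564681 156.40114602]
head [450.23376357 393.56208864] [28.45785559 28.89289357] 83 ((450.7473449707031, 393.5240783691406), (26.527069091796875, 30.712251663208008), 7.290271282196045) 133.0348107554994
redhead (array([459.62624644, 388.54260834]), array([1.8962116 , 3.39693987]), array([-0.99999902,  0.00140232]), 11)
[array([454.8, 392.9, 171.8]), array([454.8, 392.9, 171.8]), array([454.8, 392.9, 171.8])]
```

View pics/s_pul.png

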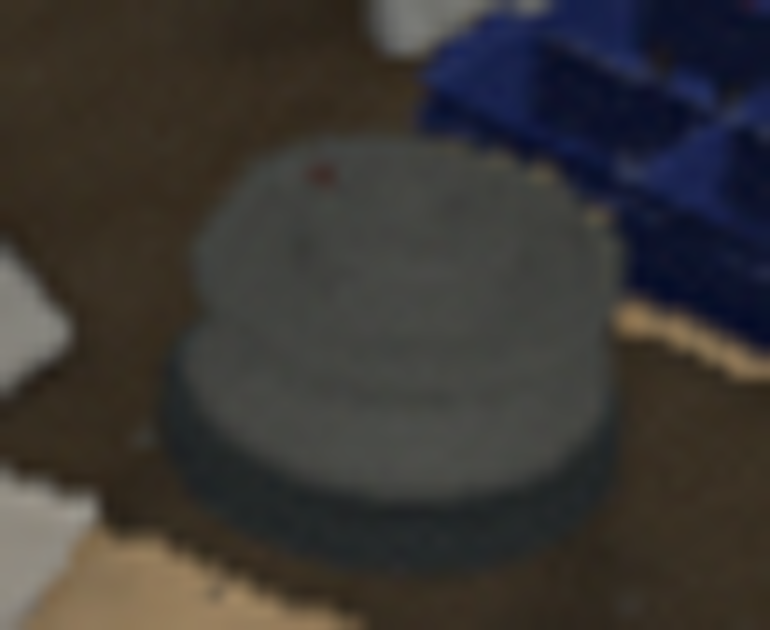

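View pics/s_head.png

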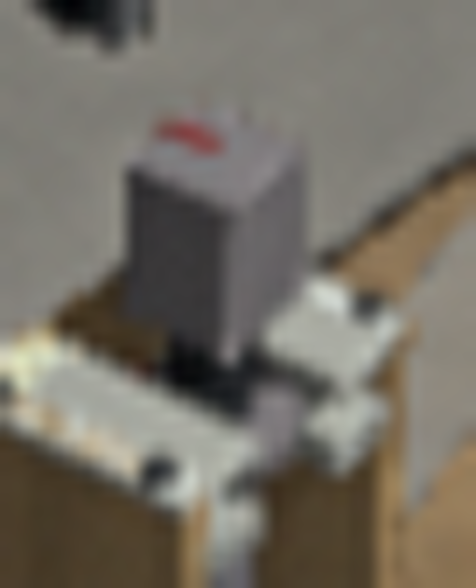

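>>> {"fn": "send_rows", "kwargs": {
  "targets": [
    {"dp":[0.5,-0.5,10],"spin":0,"gripper":60},
    {"dp":[1,-1,28],"spin":0,"gripper":60},
    {"dp":[1,-1,46],"spin":0,"gripper":60},
    {"dp":[1,-1,62],"spin":0,"gripper":60},
    {"dp":[1,-1,71],"spin":0,"gripper":60},
    {"dp":[1,-1,74],"spin":0,"gripper":60},
    {"dp":[1,-1,74],"spin":0,"gripper":60},
    {"dp":[1,-1,74],"spin":0,"gripper":60}
  ]
}}

```text
t: 2.55
tool_pos: [454.5, 391.5, 97.7]
tcp_rot: [0.0, -0.0, 1.0, 0.0]
ft_force: [0.1, 0.8, 1.2]
gripper_width: 59.9
```

Run:
```python
from meas import *
s=frames('scene',1); crop(s,250,150,320,225,8,'pics/s2.png')
st=bot.sense(); print(st['t'],st['tool_pos'],st['ft_force'])
```

```text
2.6 [454.91460574 391.79941574  98.37871778] [ 0.20793392 -0.26325531 -0.12276357]
```

View pics/s2.png

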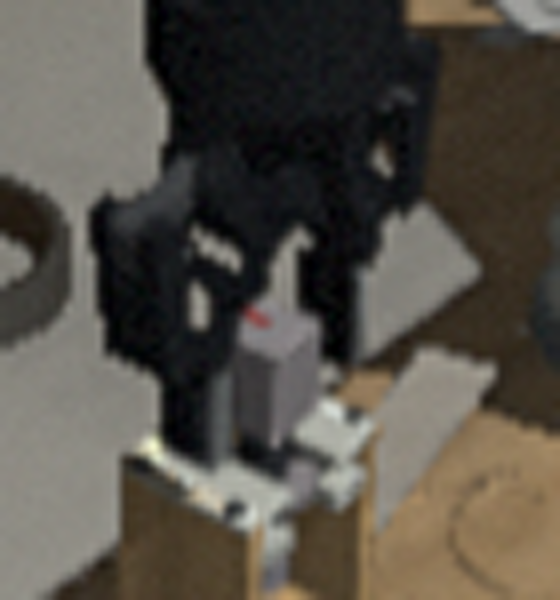

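The jaws straddle the grey head at about px (284,195) in the scene image. Next I close them.

>>> {"fn": "send_rows", "kwargs": {
  "targets": [
    {"dp":[0,0,0],"spin":0,"gripper":30},
    {"dp":[0,0,0],"spin":0,"gripper":20},
    {"dp":[0,0,0],"spin":0,"gripper":15},
    {"dp":[0,0,0],"spin":0,"gripper":15},
    {"dp":[0,0,0],"spin":0,"gripper":15},
    {"dp":[0,0,0],"spin":0,"gripper":15},
    {"dp":[0,0,0],"spin":0,"gripper":15},
    {"dp":[0,0,0],"spin":0,"gripper":15}
  ],
  "force": 80
}}

```text
t: 3.27
tool_pos: [454.7, 391.6, 98.3]
tcp_rot: [0.001, -0.0, 1.0, 0.0]
ft_force: [0.1, -0.2, 5.4]
gripper_width: 23.4
```

Run:
```python
from meas import *
s=frames('scene',2); crop(s,250,150,320,225,8,'pics/s3.png')
st=bot.sense(); print(st['t'],st['tool_pos'],st['ft_force'],st['ft_torque'],st['gripper_width'])
```

```text
3.3667 [454.71512486 391.65511122  98.33027297] [-0.4546335  -1.2391417   5.99163187] [-0.01437182  0.05630809 -0.0232143 ] 23.454626612182963
```

View pics/s3.png

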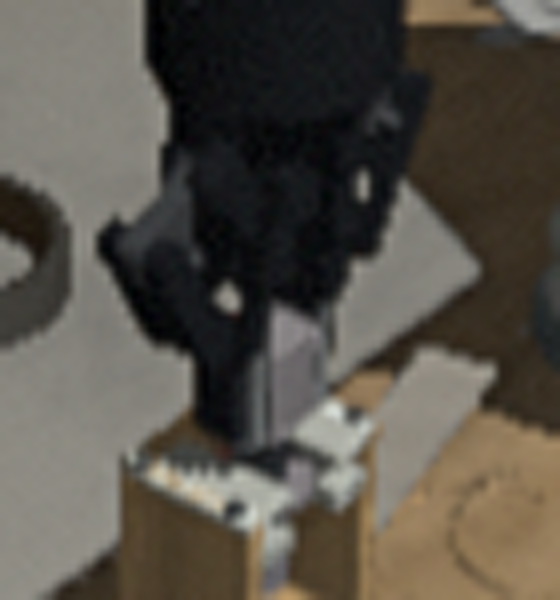

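>>> {"fn": "send_rows", "kwargs": {
  "targets": [
    {"dp":[0,0,-1],"spin":0,"gripper":15},
    {"dp":[0,0,-2],"spin":0,"gripper":15},
    {"dp":[3,0,-2],"spin":0,"gripper":15},
    {"dp":[7,0,-2],"spin":0,"gripper":15},
    {"dp":[12,0,-2],"spin":0,"gripper":15}
  ]
}}

```text
t: 3.78
tool_pos: [441.3, 390.8, 98.5]
tcp_rot: [-0.001, -0.0, 1.0, -0.0]
ft_force: [-0.2, 0.2, -0.8]
gripper_width: 22.6
```

>>> {"fn": "send_rows", "kwargs": {
  "targets": [
    {"dp":[6,0,0],"spin":0,"gripper":15},
    {"dp":[14,0,0],"spin":0,"gripper":15},
    {"dp":[22,0,0],"spin":0,"gripper":15},
    {"dp":[30,0,0],"spin":0,"gripper":15},
    {"dp":[38,0,0],"spin":0,"gripper":15},
    {"dp":[45,0,0],"spin":0,"gripper":15},
    {"dp":[50,0,0],"spin":0,"gripper":15},
    {"dp":[50,0,0],"spin":0,"gripper":15},
    {"dp":[50,0,0],"spin":0,"gripper":15}
  ]
}}

```text
t: 4.53
tool_pos: [392.0, 391.3, 99.4]
tcp_rot: [0.0, -0.0, 1.0, 0.0]
ft_force: [-0.2, 0.4, -1.1]
gripper_width: 23.0
```

Run:
```python
from meas import *
s=frames('scene',2); crop(s,250,150,350,250,6,'pics/s4.png')
st=bot.sense(); print(st['t'],st['tool_pos'],st['ft_force'],st['ft_torque'],st['gripper_width'])
```

```text
4.6333 [392.57287815 391.37470411  99.52123719] [ 0.23121991 -0.36290578 -1.32699023] [-0.00237058 -0.00506137 -0.02939357] 22.931971420959698
```

View pics/s4.png

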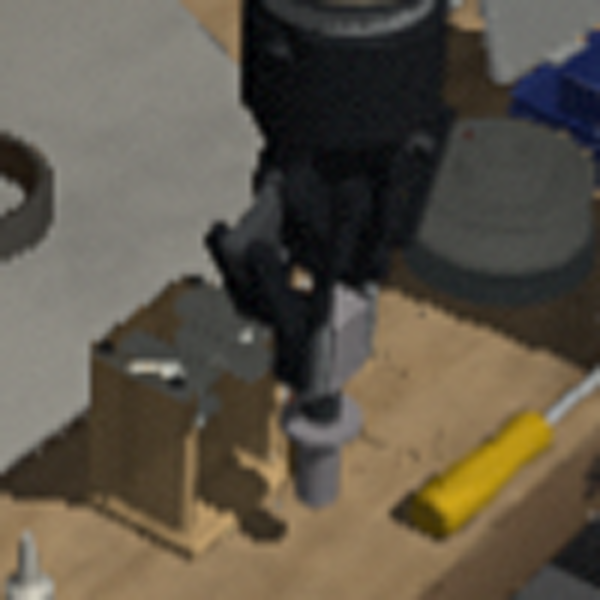

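Run:
```python
from h import *
P=cloud(load('top')).reshape(-1,3); P=P[(P[:,2]<400)]
for x0 in range(380,560,20):
    print(x0,[(y0,int(np.percentile(q,98))) for y0 in range(20,140,20) if len(q:=P[(P[:,0]>x0)&(P[:,0]<x0+20)&(P[:,1]>y0)&(P[:,1]<y0+20),2])])
```

```text
380 [(20, 31), (40, 30), (60, 31), (80, 22), (100, 4), (120, 3)]
400 [(20, 24), (40, 22), (60, 28), (80, 29), (100, 3), (120, 49)]
420 [(20, 26), (40, 11), (60, 31), (80, 21), (100, 46), (120, 51)]
440 [(20, 27), (40, 24), (60, 32), (80, 4), (100, 52), (120, 62)]
460 [(20, 28), (40, 13), (60, 32), (80, 3), (100, 49), (120, 59)]
480 [(20, 34), (40, 34), (60, 33), (80, 2), (100, 2), (120, 51)]
500 [(20, 72), (40, 68), (60, 73), (80, 3), (100, 2), (120, 2)]
520 [(20, 133), (40, 132), (60, 130), (80, 3), (100, 3), (120, 3)]
540 [(20, 129), (40, 131), (60, 131), (80, 3), (100, 3), (120, 3)]
```

>>> {"fn": "send_rows", "kwargs": {
  "targets": [
    {"dp":[0,0,-8],"spin":0,"gripper":15},
    {"dp":[0,0,-22],"spin":0,"gripper":15},
    {"dp":[0,-6,-36],"spin":0,"gripper":15},
    {"dp":[0,-20,-45],"spin":0,"gripper":15},
    {"dp":[0,-40,-48],"spin":0,"gripper":15},
    {"dp":[-6,-62,-48],"spin":-2,"gripper":15},
    {"dp":[-14,-86,-48],"spin":-4,"gripper":15},
    {"dp":[-22,-110,-48],"spin":-6,"gripper":15},
    {"dp":[-30,-134,-48],"spin":-8,"gripper":15},
    {"dp":[-38,-158,-48],"spin":-10,"gripper":15},
    {"dp":[-46,-182,-48],"spin":-11,"gripper":15},
    {"dp":[-53,-206,-48],"spin":-11,"gripper":15},
    {"dp":[-58,-224,-48],"spin":-11,"gripper":15},
    {"dp":[-60,-233,-48],"spin":-11,"gripper":15},
    {"dp":[-60.6,-235.6,-48],"spin":-11,"gripper":15},
    {"dp":[-60.6,-235.6,-48],"spin":-11,"gripper":15},
    {"dp":[-60.6,-235.6,-48],"spin":-11,"gripper":15}
  ]
}}

```text
t: 6.05
tool_pos: [452.7, 156.3, 147.5]
tcp_rot: [0.0, -0.096, 0.995, 0.0]
ft_force: [0.3, 0.1, -1.7]
gripper_width: 23.1
```

Run:
```python
from meas import *
s=frames('scene',3); np.savez('sc5.npz',**{k:np.array(v) for k,v in s.items() if k!='Ps'}); crop(s,285,100,385,210,5.4,'pics/s5.png')
c=frames('top',1); crop(c,300,170,400,260,6,'pics/t5.png')
st=bot.sense(); print(st['t'],st['tool_pos'],rot(st['tcp_rot']).round(3),st['ft_force'],st['gripper_width'],st['q'].round(2))
```

```text
6.25 [452.52147451 156.49106161 147.26234016] [[-0.981 -0.193 -0.   ]
 [-0.193  0.981  0.   ]
 [ 0.     0.    -1.   ]] [ 0.06953824 -0.47943001 -0.64041169] 23.027326980752083 [ 0.19 -0.    2.02  0.    1.12 -1.58]
```

View pics/s5.png

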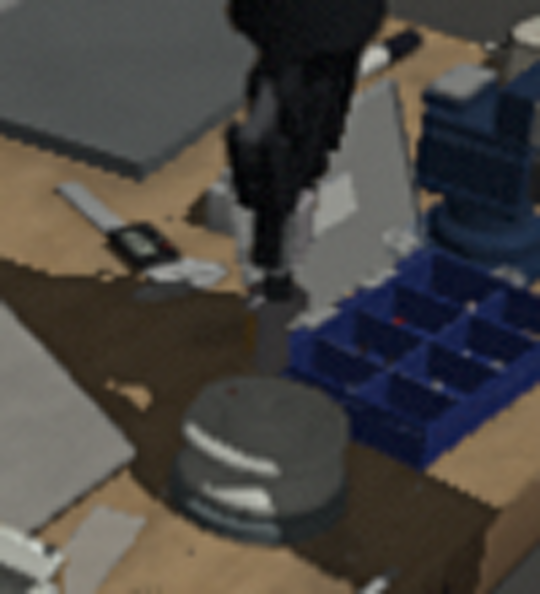

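View pics/t5.png

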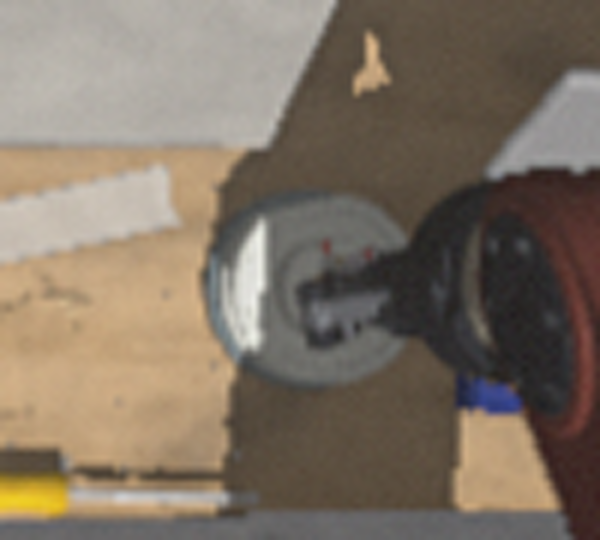

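>>> {"fn": "send_rows", "kwargs": {
  "targets": [
    {"dp":[0,0,5],"spin":0,"gripper":15},
    {"dp":[0,0,11],"spin":0,"gripper":15},
    {"dp":[0,0,15],"spin":0,"gripper":15},
    {"dp":[0,0,15],"spin":0,"gripper":15},
    {"dp":[0,0,15],"spin":0,"gripper":15}
  ]
}}

```text
t: 6.67
tool_pos: [452.1, 155.6, 131.5]
tcp_rot: [-0.001, -0.096, 0.995, -0.0]
ft_force: [0.2, 0.8, -1.2]
gripper_width: 23.2
```

Run:
```python
from meas import *
s=frames('scene',6); np.savez('sc6.npz',**{k:np.array(v) for k,v in s.items() if k!='Ps'}); crop(s,310,140,360,205,9,'pics/s6.png')
im=s['image'].astype(float)
st=bot.sense(); T=st['tool_pos']; print(st['t'],T,st['ft_force'])
# expected projections: bore centre, axis points
for p in [[453,156,60],[453,156,67],[453,156,107]]: print(p,proj(s,[p]))
print(im[150:190,318:352].mean(-1).round(0).astype(int))
```

```text
6.9667 [453.06163722 155.63860031 132.58388529] [ 0.29709897 -0.50556133 -1.34389735]
[453, 156, 60] [[333.00344651 174.2010469 ]]
[453, 156, 67] [[333.22107338 172.13009102]]
[453, 156, 107] [[334.48350437 160.03826856]]
[[128 140 132 ... 108 107 108]
 [107  96 115 ... 107 109 111]
 [ 57  57  89 ... 109 103  99]
 ...
 [ 49  61  64 ...  42  41  45]
 [ 43  57  66 ...  42  42  45]
 [ 38  51  60 ...  42  43  45]]
```

View pics/s6.png

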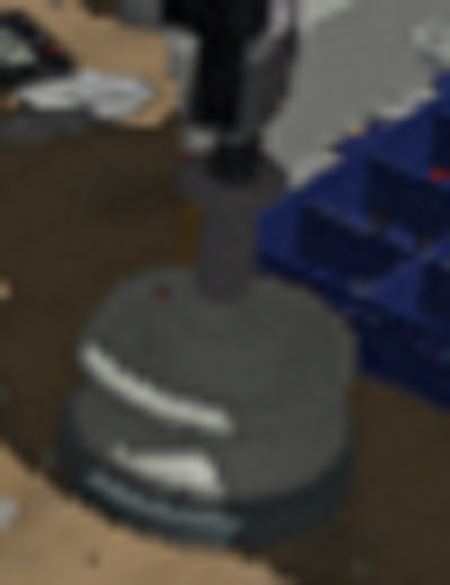

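Run:
```python
from meas import *
np.set_printoptions(linewidth=220)
s=dict(np.load('sc6.npz')); P=cloud(s); Z=P[...,2]
print('Z rows 158-188, cols 322-350'); print(Z[158:186,322:350].round(0).astype(int))
g=s['image'].astype(int).sum(-1)//3
print(g[158:186,322:350])
d=s['image'].astype(int); print('R-B'); print((d[...,0]-d[...,2])[158:176,322:350])
```

```text
Z rows 158-188, cols 322-350
[[  1   0   1   1   1   0   1   1 111 111 111 112 117 118 119 117 112 112 112  34  35  32  34  31  31  31  28  25]
 [  0   0   0   0   0   1  -1   1 112 111 112 112 113 115 115 115 112 111 111 111  33  32  30  32  28  26  24  22]
 [  0   1   0   1   0   2   1   0 109 110 111 112 112 112 112 113 112 112 111  32  31  31  29  26  24  20  20  16]
 [ -1  -1   0   0   1   1   2   0  -1 110 111 111 111 111 111 111 112 112 110  30  31  28  26  23  20  18  16  14]
 [  0   0   2   0   2   1   0   0   0  96 107 110 110 110 111 111 109 110  69  30  26  27  28  20  17  13  12   9]
 [  0   1   0  -1   1   1   1   0  -1  96  95 101 107 108 109 108 108  31  30  26  24  24  25  27  27  10   7   4]
 [  1  -1  -1   0   1   0   1   0   1  93  93  98  99  99 100 100  98  30  25  22  20  21  22  23  23  25  27   2]
 [  0  -1   1   0   0   1   0   0   0  90  91  95  96  96  95  96  94  26  20  18  15  16  18  20  21  23  25  25]
 [  2   0   0   2   0  -1   0  -1  43  86  88  91  93  93  94  91  92  22  17  13  13  13  14  15  20  19  23  23]
 [ -1   1   1  -1   2   2   0   0  8
[... 6745 characters left out ...]
 -28 -29]
 [ 20  19  15  11   8   6   0   0   3   2   0   0   0   1   1   3  -3 -16 -17 -20 -29 -29 -41 -47 -46 -37 -32 -28]
 [ 17   9   4   2   2   6   7   2   1   2   0   0   1   0   1   3   3   3   4  -2 -13 -13 -21 -33 -35 -41 -37 -27]
 [ 10   1   2   2   5  16  17   3   1   3   0   1  -1   0   1   3   4   3   5   3   3   8  -1 -20 -31 -32 -33 -33]
 [  4   3   2   3   3   7   9   3   2   2   2   1   2   1   0   4   1   3   2   2   4   6   5  -7 -25 -30 -33 -30]
 [  1   3   3   1   2   2   2   2   2   1   3   3   3   3   2   2   0   3   2   2   2   2   5   2  -4 -17 -29 -32]
 [  2   4   2   2   1   2   2   2   2   3   2   3   2   4   2   3   2   2   3   3   3   3   2   3   3   8  -8 -25]]
```

Run:
```python
from meas import *
s=dict(np.load('sc6.npz'))
a=np.linspace(0,2*np.pi,721)
def circ(X,Y,z,r):
    p=proj(s,np.c_[X+r*np.cos(a),Y+r*np.sin(a),0*a+z]); return 'u %.2f..%.2f v %.2f..%.2f  u@vmax %.2f'%(p[:,0].min(),p[:,0].max(),p[:,1].min(),p[:,1].max(),p[p[:,1].argmax(),0])
X,Y=453,156
print('bore',circ(X,Y,60,10)); print('boss',circ(X,Y,60,24))
for z,r in[(66.2,7),(66.2,8),(68.2,9)]: print('tip',z,r,circ(X,Y,z,r))
print(circ(X,Y,111.2,17))
print('jac per mm x,y',proj(s,[[454,156,60]])-proj(s,[[453,156,60]]),proj(s,[[453,157,60]])-proj(s,[[453,156,60]]))
```

```text
bore u 329.45..336.55 v 172.25..176.17  u@vmax 333.44
boss u 324.49..341.53 v 169.57..178.98  u@vmax 334.07
tip 66.2 7 u 330.70..335.69 v 171.01..173.74  u@vmax 333.51
tip 66.2 8 u 330.35..336.05 v 170.81..173.94  u@vmax 333.55
tip 68.2 9 u 330.05..336.47 v 170.03..173.54  u@vmax 333.66
u 328.44..340.80 v 155.54..162.02  u@vmax 335.41
jac per mm x,y [[-0.29950118 -0.12484346]] [[-0.1904994  0.1511959]]
```

>>> {"fn": "send_rows", "kwargs": {
  "targets": [
    {"dp":[-0.6,0.3,2],"spin":0,"gripper":15},
    {"dp":[-0.6,0.3,4],"spin":0,"gripper":15},
    {"dp":[-0.6,0.3,6],"spin":0,"gripper":15},
    {"dp":[-0.6,0.3,8],"spin":0,"gripper":15},
    {"dp":[-0.6,0.3,10],"spin":0,"gripper":15},
    {"dp":[-0.6,0.3,11],"spin":0,"gripper":15},
    {"dp":[-0.6,0.3,11],"spin":0,"gripper":15}
  ]
}}

```text
t: 7.55
tool_pos: [453.1, 155.8, 120.9]
tcp_rot: [-0.0, -0.096, 0.995, -0.0]
ft_force: [-0.4, -0.4, -1.4]
gripper_width: 23.3
```

Run:
```python
from h import *
s=grab('scene'); crop(s,310,140,360,205,9,'pics/s7.png')
st=bot.sense(); print(st['t'],st['tool_pos'],st['ft_force'],st['ft_torque'])
```

```text
7.6 [453.06898144 155.77696241 120.95952735] [-0.10876054 -0.48331205 -1.83265315] [-0.2157737   0.03428207  0.01591189]
```

View pics/s7.png

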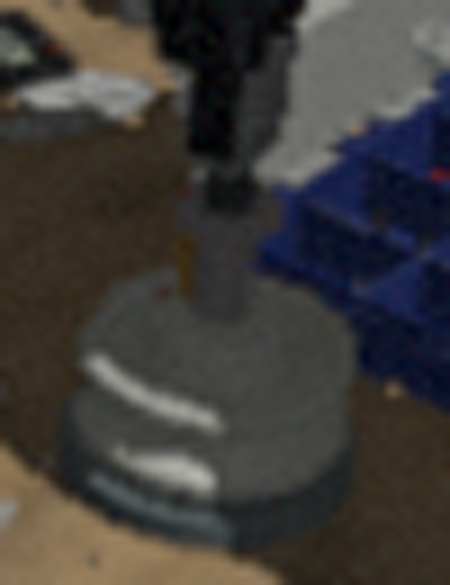

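No contact force with the tip about 5 mm in, so it is in the bore. Next I take the key into the keyway.

>>> {"fn": "send_rows", "kwargs": {
  "targets": [
    {"dp":[0,0,1.5],"spin":0,"gripper":15},
    {"dp":[0,0,3],"spin":0,"gripper":15},
    {"dp":[0,0,4.5],"spin":0,"gripper":15},
    {"dp":[0,0,6],"spin":0,"gripper":15},
    {"dp":[0,0,6],"spin":0,"gripper":15}
  ]
}}

```text
t: 8.02
tool_pos: [453.2, 155.8, 115.0]
tcp_rot: [-0.0, -0.096, 0.995, -0.0]
ft_force: [-0.7, -2.3, -1.4]
gripper_width: 23.0
```

Run:
```python
from h import *
st=bot.sense(); print(st['t'],st['tool_pos'],st['ft_force'],st['ft_torque'])
```

```text
8.0167 [453.22772464 155.75788814 114.96550723] [-0.73000948 -2.30450001 -1.36985491] [-0.5236617   0.08372864 -0.01094712]
```

>>> {"fn": "send_rows", "kwargs": {
  "targets": [
    {"dp":[0,-0.3,0],"spin":0,"gripper":15},
    {"dp":[0,-0.6,1],"spin":0,"gripper":15},
    {"dp":[0,-0.6,2.5],"spin":0,"gripper":15},
    {"dp":[0,-0.6,4],"spin":0,"gripper":15},
    {"dp":[0,-0.6,4],"spin":0,"gripper":15}
  ]
}}

```text
t: 8.43
tool_pos: [453.3, 155.6, 111.0]
tcp_rot: [-0.0, -0.096, 0.995, 0.0]
ft_force: [0.1, -1.6, -1.9]
gripper_width: 23.3
```

Run:
```python
from h import *
s=grab('scene'); crop(s,310,140,360,205,9,'pics/s8.png')
st=bot.sense(); print(st['t'],st['tool_pos'],st['ft_force'],st['ft_torque'])
```

```text
8.4833 [453.32687604 155.56732861 111.01167776] [-1.03005365 -0.4055653  -1.53605182] [-0.23381733  0.03447648 -0.03163471]
```

View pics/s8.png

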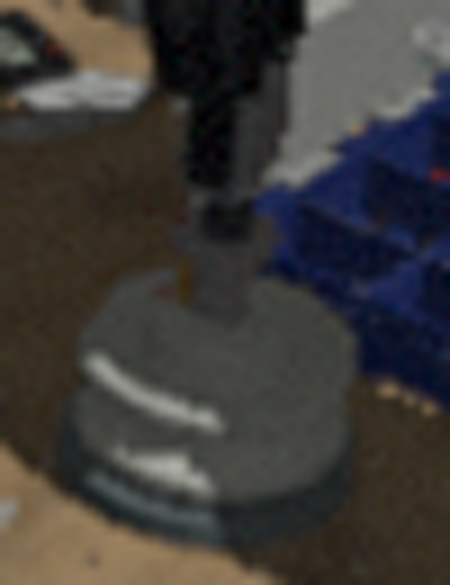

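Tip is about 15 mm deep with no axial resistance, so the key is in the keyway. Next I press down onto the spring.

>>> {"fn": "send_rows", "kwargs": {
  "targets": [
    {"dp":[0,-0.1,2],"spin":0,"gripper":15},
    {"dp":[0,-0.1,4],"spin":0,"gripper":15},
    {"dp":[0,-0.1,6],"spin":0,"gripper":15},
    {"dp":[0,-0.1,8],"spin":0,"gripper":15},
    {"dp":[0,-0.1,10],"spin":0,"gripper":15},
    {"dp":[0,-0.1,12],"spin":0,"gripper":15},
    {"dp":[0,-0.1,12],"spin":0,"gripper":15}
  ],
  "force": 100
}}

```text
t: 9.07
tool_pos: [453.6, 155.5, 99.2]
tcp_rot: [0.0, -0.096, 0.995, 0.0]
ft_force: [-1.8, -0.5, 1.2]
gripper_width: 22.8
```

Run:
```python
from h import *
st=bot.sense(); print(st['t'],st['tool_pos'],st['ft_force'],st['ft_torque'])
```

```text
9.0667 [453.55072877 155.45258019  99.23186544] [-1.79571215 -0.528943    1.22454985] [-0.20571445  0.33902663  0.02767132]
```

>>> {"fn": "send_rows", "kwargs": {
  "targets": [
    {"dp":[0.3,0,2],"spin":0,"gripper":15},
    {"dp":[0.3,0,4],"spin":0,"gripper":15},
    {"dp":[0.3,0,6],"spin":0,"gripper":15},
    {"dp":[0.3,0,8],"spin":0,"gripper":15},
    {"dp":[0.3,0,10],"spin":0,"gripper":15},
    {"dp":[0.3,0,10],"spin":0,"gripper":15}
  ]
}}

```text
t: 9.57
tool_pos: [453.5, 155.4, 89.4]
tcp_rot: [0.0, -0.096, 0.995, 0.0]
ft_force: [-2.3, -1.0, 4.2]
gripper_width: 22.9
```

Run:
```python
from h import *
s=grab('scene'); crop(s,310,140,360,205,9,'pics/s9.png')
st=bot.sense(); print(st['t'],st['tool_pos'],st['ft_force'],st['ft_torque'])
```

```text
9.6167 [453.49111906 155.38193601  89.42940146] [-1.98583823 -1.44886782  4.77486269] [-0.16145523  0.34566368  0.04006165]
```

View pics/s9.png

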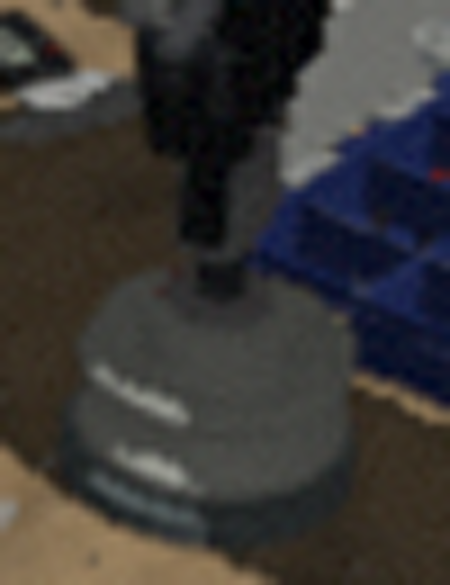

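>>> {"fn": "send_rows", "kwargs": {
  "targets": [
    {"dp":[0.2,-0.1,1],"spin":0,"gripper":15},
    {"dp":[0.2,-0.1,2],"spin":0,"gripper":15},
    {"dp":[0.2,-0.1,2.5],"spin":0,"gripper":15},
    {"dp":[0.2,-0.1,3],"spin":0,"gripper":15},
    {"dp":[0.2,-0.1,3],"spin":0,"gripper":15}
  ]
}}

```text
t: 10.03
tool_pos: [453.5, 155.4, 86.9]
tcp_rot: [0.0, -0.096, 0.995, 0.0]
ft_force: [-1.6, -1.4, 6.4]
gripper_width: 22.7
```

>>> {"fn": "send_rows", "kwargs": {
  "targets": [
    {"dp":[0,0,0.5],"spin":0,"gripper":15},
    {"dp":[0,0,1],"spin":0,"gripper":15},
    {"dp":[0,0,1],"spin":0,"gripper":15}
  ]
}}

```text
t: 10.28
tool_pos: [453.5, 155.3, 86.4]
tcp_rot: [0.0, -0.096, 0.995, 0.0]
ft_force: [-3.1, -2.1, 10.3]
gripper_width: 22.7
```

>>> {"fn": "send_rows", "kwargs": {
  "targets": [
    {"dp":[0.2,-0.2,0.5],"spin":0,"gripper":15},
    {"dp":[0.2,-0.2,1],"spin":0,"gripper":15},
    {"dp":[0.2,-0.2,1],"spin":0,"gripper":15}
  ]
}}

```text
t: 10.53
tool_pos: [453.6, 155.3, 86.3]
tcp_rot: [0.0, -0.096, 0.995, 0.0]
ft_force: [-5.8, -1.6, 14.9]
gripper_width: 23.0
```

Run:
```python
from meas import *
s=frames('scene',3); crop(s,310,140,360,205,9,'pics/s10.png')
Z=cloud(s)[...,2]; print(Z[164:182,326:344].round(0).astype(int))
st=bot.sense(); print(st['t'],st['tool_pos'],st['ft_force'],st['ft_torque'],st['gripper_width'])
```

```text
[[  0   2   3   1 105 107 109 108 111 107 107 107 103  99  25  23  20  20]
 [  1   1   1  98 102 105 102 104 108 104 103 101 100  96  22  16  15  16]
 [  1  -2   0  93 100 100 101 101 104 100 100  99  97  92  15  14  10  13]
 [ -1   0  -2  92  96  96  98 100 100  96  96  94  92  33  11  12   8   9]
 [  0   0   1   1  90  91  92  95  95  94  94  92  25  29  30   6   3   5]
 [  1   2   1   2   0   1  86  88  88  90  92  81  25  25  27  30  32   2]
 [  1  48  49  48  49  66  77  76  78  80  79  77  48  21  23  26  26  31]
 [ 48  48  48  65  64  64  74  74  75  76  75  74  65  61  47  25  23  25]
 [ 45  45  61  64  65  66  70  72  74  73  72  69  66  66  60  48  49  50]
 [ 42  59  60  64  65  66  66  68  68  68  69  65  65  64  65  61  48  48]
 [ 60  60  59  64  65  64  65  66  65  66  67  65  66  66  65  60  43  48]
 [ 58  61  61  64  63  65  65  65  66  66  66  66  66  65  59  61  58  43]
 [ 56  59  61  59  60  64  65  65  65  65  65  63  63  60  61  57  46  42]
 [ 54  57  60  59  61  59  60  61  61  62  60  61  60  59  57  58  45  46]
 [ 49  54  56  60  58  60  61  58  61  60  60  62  61  62  61  58  43  45]
 [ 46  51  51  55  56  57  59  58  59  59  60  60  59  57  58  57  45  44]
 [ 44  47  50  50  53  54  54  54  57  57  55  56  57  55  53  51  47  45]
 [ 45  45  46  49  50  52  53  53  53  51  52  53  53  51  49  49  45  47]]
10.6833 [453.58601952 155.32034907  86.36222133] [-5.33831274 -2.0525916  15.01345834] [-0.19303796  1.03965515  0.07475514] 22.84351682021303
```

View pics/s10.png

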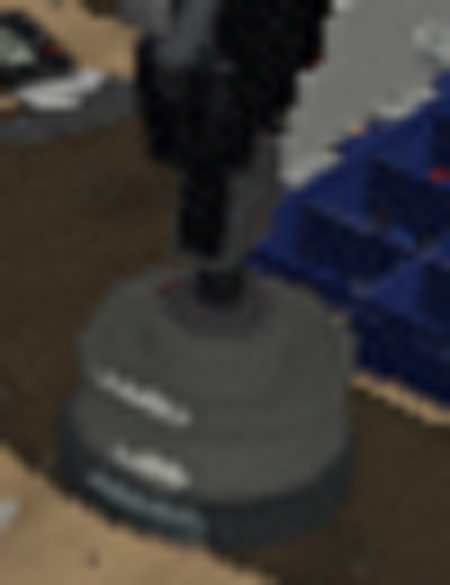

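Flange top reads z≈65 mm, which puts its underside on the 60 mm face. The downward push is about 15 N and the grip is held, so I hand the job in.

Run:
```python
from cell import bot
st=bot.sense(); print(st['t'],st['tool_pos'],st['ft_force'],st['gripper_width'])
print(bot.sign_off())
```

```text
10.6833 [453.58601952 155.32034907  86.36222133] [-5.33831274 -2.0525916  15.01345834] 22.84351682021303
the job is handed in; nothing more can be done
None
```

The keyed shaft is home in the pulley, and I handed the job in at 10.7 s with the head still gripped and pressed down. I gripped the grey shaft by its head and drew it about 62 mm out of the rack's open front. I then turned it about 11° to match the keyway and pressed it onto the spring pin.

**Last checks:**
- **Seating:** the flange top reads about 65 mm above the bench, so its underside is on the 60 mm face. The tool height matches a fully seated shaft, within about 0.5 mm. The push rose from about 6 N on the spring to about 15 N once the flange met the face.
- **Grip:** the fingers are 22.8 mm apart, set to 100 N, with the head still between them.
- **Other objects:** the path stayed clear of the glue bottle, tape roll and screwdriver, but I did not re-measure where they stand.

**What disagreed or was left over:**
- **Cameras:** before correction, the two views differed by about 5 mm in x, so I aligned the shaft to the bore within a single image.
- **Side load:** a push of about 5 N in -x remains at the end, and I left it. I took it to be the shaft bearing on the bore.
- **Pin travel:** I could not read the spring pin directly; I inferred its travel from height and force.

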